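# Empty the table saw's offcut drawer

### The arm

A 6-joint arm with a two-finger parallel gripper is mounted at the origin on a cart in front of the work surface, level with it; the furniture and walls round the work are solid. World frame = base frame: x ahead of the robot, y to its left, z up, the work surface at z = 0. Lengths are in m, angles in rad, forces in N, time in s.
With the tool pointing down it reaches from about 0.3 to 0.825 m from the base axis. Payload 5.4 kg.
Tool frame: the origin (TCP) lies midway between the tips of the shut fingers; the grasp point (between the pads) lies r.tcp_to_grasp behind it (r.tcp_to_grasp is the distance from the TCP to the grasp point, in m); z points along the fingers, y is the line along which they close (so a half turn about z gives the same grasp; the last joint's range is limited). The gripper opens to 92 mm and grips with 3 to 60 N. Pads are 20 mm wide; open, the fingers measure 128 mm over their backs; the gripper's body (75 mm by 189 mm) begins 69 mm behind the grasp point.
Start: joints at [0.998, 0.158, 1.597, -0, 1.386, -0.21], TCP at [0.204, 0.538, 0.215] pointing down, gripper open.
Joint ranges: [-2.91, 2.91], [-0.94, 2.29], [0.18, 2.7], [-1.29, 4.43], [0.17, 2.64], [-3, 3]. Speed limits (rad/s): [2.57, 2.57, 3.14, 3.14, 3.14, 3.14].

### API

Orientations are given as a unit quaternion [x, y, z, w].
In Python, from plant import r gives the robot as it stands.
- The arm moves only by the shell command python3 drive.py 'ROWS'. ROWS is a JSON list of rows, 1 to 10 of them, each of 7 numbers: a rotation vector rx, ry, rz in rad, then dx, dy, dz in m, then the opening from 0.0 (shut) to 1.0 (fully open); each row shifts and turns the commanded pose from where the row before left it, along the tool's axes as they then stand; what a row does not reach is not made up. A row lasts 1/8 s, in which the tool goes at most 0.0625 m and 0.188 rad, less where a joint would pass 70% of its speed; a pose out of reach is approached as far as the arm can. The fingers move at their own pace and stop on an object; the grip force is fixed at half the most. Time passes only in rows, so rows that do not move let the fingers close. It prints the time, the measured TCP pose, the force, the opening and the grip force at its end.
- r.state(): the state, without advancing time (a new reading comes with each control period).
- r.camera(name): name is "scene" or "side" or "wrist"; returns a dict with "frame" (384x512x3 uint8, blue, green, red), "camera_matrix" (3x3 intrinsics, pixels), "extrinsics" (4x4, takes a point from world to camera coordinates). Camera axes: x right, y down, z forward; pixel columns grow to the right and rows downward; lengths in m; the calibration is good to about 2 mm. A picture is of the moment at which its call begins. There is no depth.
- r.finish_job(): hands the job in; it is judged then, once.
The state is a dict: "t": time; "qpos": joint angles; "joint_vel": joint speeds; "effort": joint torques, N m; "tcp_pos": TCP position; "orientation": TCP orientation; "ft_force": force on the tool from outside, world axes, zero at the start; "ft_torque": the same for the moment, N m; "opening": opening from 0.0 (shut) to 1.0 (fully open); "grasp_force": force on a finger pad.
Only numpy, scipy, OpenCV 4.12 (cv2) and the standard library are available. Lean on these libraries where they do the work, as an engineer would, in place of code of your own. Each camera call takes 0.05 s, during which the arm holds its last target. There are 200 camera calls.

### The job

Empty the small table saw's offcut drawer: pull the drawer out to its stop, lift out the blue pan and tip its offcuts into the grey scrap box, and put every wooden offcut lying on the near half of the bench into the box too. Then seat the empty pan flat in the drawer again, open lip towards the handle, and push the drawer fully home. Leave the tools lying about where they are.

Things in the scene. Friction and masses are not known exactly. Their poses are not given: they have to be found in the camera images.
- offcut_drawer (a joint): drawer in the green base of the small table saw (base 210 mm wide). m pulled out: 0 = fully home, 0.18 = at its stop. Slides along -x of point drawer_handle against about 2 N of friction, stays where it is left; no latch
- drawer_handle (a point): middle of the drawer's bow handle: round steel bar, 12 mm thick, 120 mm long along the point's y, 40 mm in front of the drawer front, 60 mm above the bench. Axes are the saw's: the drawer pulls out along -x, z is up. Drawer front: top edge at 78 mm. Saw table: 92 mm high, begins 54 mm behind the handle when shut; its guard stands 175 mm behind, its fence (118 mm high) along the right edge
- drawer_seat (a point): centre of the floor of the drawer's bay, 18 mm above the bench, 141.5 mm behind the handle; axes as drawer_handle; moves with the drawer. The bay is 175 mm (x) by 153 mm (y), its side and back rims 18 mm high, the drawer front 60 mm (above this floor). The seated pan's origin lies here within a few mm, axes parallel
- pan: blue lift-out pan standing in the drawer's bay, 167 x 145 x 50 mm (x, y, z), 0.18 to 0.29 kg; origin at the centre of its underside. Floor 4 mm; walls 8 mm thick and 50 mm high on the +x, +y and -y sides, graspable by their top 25 mm (clear of contents and of the drawer's rims); the -x side, towards the handle, is an open lip over which offcuts slide out when tipped by over 40 degrees
- pan_lip (a point): middle of the pan's open edge, on its floor, 83.5 mm along the pan's -x
- scrap_box: grey open scrap box that stands fast on the bench, 180 x 200 x 90 mm (x, y, z), walls 5 mm with a rim that projects 5 mm, floor 5 mm; origin at the centre of its underside
- pan_offcut_a: in the pan at the start, lying on its floor: offcut of pale wood, 38 x 70 x 16 mm (x, y, z), 70 mm along its own y; origin at the centre of its underside. None if absent in this start
- pan_offcut_b: in the pan at the start, lying on its floor: offcut of pale wood, 38 x 70 x 16 mm (x, y, z), 70 mm along its own y; origin at the centre of its underside. None if absent in this start
- pan_offcut_c: in the pan at the start, lying on its floor: offcut of pale wood, 38 x 70 x 16 mm (x, y, z), 70 mm along its own y; origin at the centre of its underside. None if absent in this start
- pan_slip: in the pan at the start, lying on its floor: thin dark brown offcut, 34 x 118 x 8 mm (x, y, z), 118 mm along its own y; origin at the centre of its underside. None if absent in this start
- bench_offcut_a: on the bench at the start: offcut of pale wood, 38 x 70 x 16 mm (x, y, z), 70 mm along its own y; origin at the centre of its underside. None if absent in this start
- bench_offcut_b: on the bench at the start: offcut of pale wood, 38 x 70 x 16 mm (x, y, z), 70 mm along its own y; origin at the centre of its underside. None if absent in this start
- bench_offcut_c: on the bench at the start, either between the bench's long steel fence (42 mm high) and a flat tin (20 mm high) or right of that tin; 25 mm or more free beside its middle: offcut of pale wood, 38 x 70 x 16 mm (x, y, z), 70 mm along its own y; origin at the centre of its underside. None if absent in this start
- bench_slip: on the bench at the start, either between the bench's long steel fence (42 mm high) and a flat tin (20 mm high) or right of that tin; 25 mm or more free beside its middle: thin dark brown offcut, 34 x 118 x 8 mm (x, y, z), 118 mm along its own y; origin at the centre of its underside. None if absent in this start
- pliers: bystander on the bench in front of the saw: pliers with green handles, 52 x 158 x 12 mm, origin at the centre of the underside
- spanner: bystander on the bench in front of the saw: combination spanner, 19 x 143 x 8 mm, origin at the centre of the underside
- star_knob: bystander on the bench beyond the fence: black star knob with an upright stud, 36 mm across, 40 mm high, origin at the centre of the underside
- clamp: bystander on the bench beyond the fence: grey bow-shaped clamp bracket, 40 x 96 x 62 mm, origin at the centre of the underside

How it is judged:
By the outcome, as a careful person would: the job done as asked, in the order asked, and still so for the second after the job is handed in, with the robot touching nothing.
Of pan_offcut_a, pan_offcut_b, pan_offcut_c, pan_slip only 2 to 4 are there at a start; the rules pass over those that are not, and their reading is None.
Of bench_offcut_a, bench_offcut_b, bench_offcut_c, bench_slip only 3 to 4 are there at a start; the rules pass over those that are not, and their reading is None.
At some moment in a run one of bench_offcut_a, bench_offcut_b may be knocked a few centimetres aside while the robot is not near it.
It also fails if it takes over 208 s, if anything falls off the work surface, if the arm or the gripper's body presses on something with over 40 N, if the wrist force passes 120 N, or if a joint passes its speed limit or range.

## Working session

There is one attempt and no reset: what is moved stays moved. The work goes in short steps, Python scripts to look and compute and a shell command to move; the robot and the scene stay as the last step left them, time stands still between calls to the robot, and variables do not carry over. Pictures are saved under pics/ and viewed, at most 14 in all, crops included, and the job is handed in when it is done.

```bash
ls; mkdir -p pics; python3 - <<'E'
from plant import r
import cv2
s=r.state(); print({k:(v.tolist() if hasattr(v,'tolist') else v) for k,v in s.items()}, r.tcp_to_grasp)
for n in ("scene","side","wrist"):
    c=r.camera(n); cv2.imwrite(f"pics/{n}0.png",c["frame"]); print(n,c["camera_matrix"],c["extrinsics"])
E
```

```text
drive.py
pics
plant.py
{'t': 0.0, 'qpos': [0.9978680789354059, 0.1590699104407527, 1.5982236437591186, 8.305385661175303e-07, 1.386202847595754, -0.21010414887586856], 'joint_vel': [0.0007152437588932643, -0.001399912142629572, -0.0005930766557289075, -0.0004472055385633241, 0.0005047700588894409, 0.0006339815894407226], 'effort': [0.0014521050252369605, -38.55656862258911, -32.21099138259888, 0.07015016628429294, 0.03777377656660974, -0.00015354597508121515], 'tcp_pos': [0.20374992891576135, 0.53701808142922, 0.21361151288410896], 'orientation': [0.18041862408584602, 0.9835894539993653, -0.0008796913948572815, -0.0003636031498000504], 'ft_force': [-0.6895819696826886, 0.9650280978413945, 0.03377468884052187], 'ft_torque': [0.01812577715062444, 0.0321212993282324, 0.05894465671397181], 'grasp_force': 0.0, 'opening': 0.9968973486833145} 0.0187
scene [[399.80143267   0.         253.79104676]
 [  0.         399.80143267 186.57333214]
 [  0.           0.           1.        ]] [[ 0.461123   -0.88712963  0.01914646 -0.3984241 ]
[... 192 characters left out ...]
2188161]
 [  0.         439.15241601 185.81151509]
 [  0.           0.           1.        ]] [[ 0.93405673 -0.35632253  0.02392251 -0.59279226]
 [-0.14376467 -0.43648968 -0.8881489   0.11861249]
 [ 0.3269094   0.82614224 -0.45893271  1.22863824]
 [ 0.          0.          0.          1.        ]]
wrist [[289.8459656    0.         252.33281912]
 [  0.         289.8459656  188.85953724]
 [  0.           0.           1.        ]] [[ 3.55527369e-01  9.34665643e-01 -6.52492957e-04 -5.74560340e-01]
 [ 9.08268299e-01 -3.45321460e-01  2.36224016e-01 -2.63522975e-02]
 [ 2.20565152e-01 -8.45767415e-02 -9.71698404e-01  3.88762837e-01]
 [ 0.00000000e+00  0.00000000e+00  0.00000000e+00  1.00000000e+00]]
```
View pics/scene0.png

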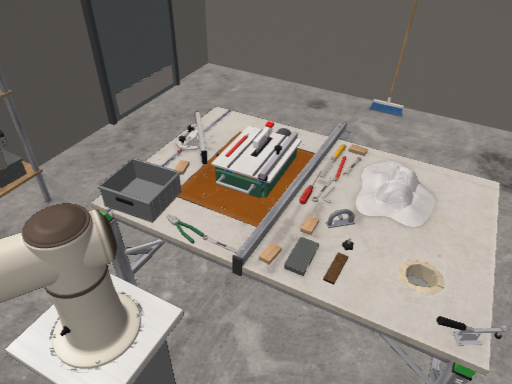

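View pics/side0.png

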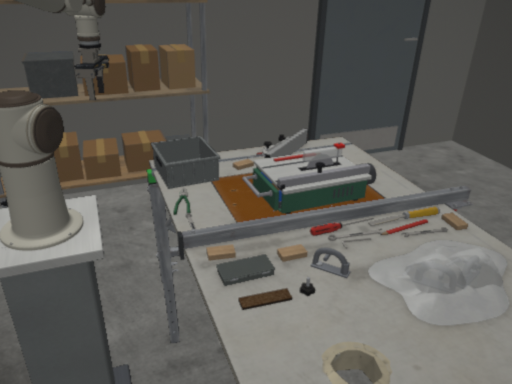

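The scene view shows the box at (142,190), the saw at (258,155) with its handle at (236,186), and pale offcuts at (182,167), (270,254), (310,225) and far off at (358,150). The slip is at (336,268), the tin at (302,256) and the pliers and spanner at (190,230). The side view agrees.

```bash
cat > h.py <<'E'
import numpy as np, cv2
from plant import r
from scipy.spatial.transform import Rotation as R
def ray(c,u,v):
    E=c["extrinsics"];K=c["camera_matrix"]
    o=-E[:3,:3].T@E[:3,3]; d=E[:3,:3].T@np.linalg.inv(K)@np.array([u,v,1.]); return o,d
def on(c,u,v,z):
    o,d=ray(c,u,v); return o+d*(z-o[2])/d[2]
def proj(c,p):
    q=c["extrinsics"][:3,:3]@np.asarray(p)+c["extrinsics"][:3,3]; q=c["camera_matrix"]@q; return q[:2]/q[2]
def blobs(c,lo,hi,z,amin=30,amax=5000,roi=None):
    """HSV mask -> contours; quad corners cast on plane z -> centre, angle of long axis, sizes"""
    m=cv2.inRange(cv2.cvtColor(c["frame"],cv2.COLOR_BGR2HSV),lo,hi)
    m=cv2.morphologyEx(m,cv2.MORPH_CLOSE,np.ones((3,3),np.uint8)); out=[]
    for k in cv2.findContours(m,cv2.RETR_EXTERNAL,cv2.CHAIN_APPROX_NONE)[0]:
        a=cv2.contourArea(k)
        if not amin<a<amax: continue
        P=np.array([on(c,*p,z)[:2] for p in k[:,0].astype(float)])
        (x,y),(w,h),an=cv2.minAreaRect((P*1000).astype(np.float32))
        if w<h: w,h,an=h,w,an+90
        uv=k[:,0].mean(0)
        if roi and not(roi[0]<uv[0]<roi[2] and roi[1]<uv[1]<roi[3]): continue
        out.append((uv.round().tolist(),round(x/1000,4),round(y/1000,4),round(w),round(h),round((an+90)%180-90,1)))
    return out
def st():
    s=r.state(); return np.array(s["tcp_pos"]),R.from_quat(s["orientation"])
def go(p,ang=None,zdir=None):
    """shift in tool axes to world p, then yaw about tool z so that tool y lies at world angle ang(deg)"""
    t,q=st(); d=q.inv().apply(np.array(p)-t); y=q.apply([0,1,0]); z=q.apply([0,0,1])
    print("tcp",t.round(4),"yang",round(np.degrees(np.arctan2(y[1],y[0])),1),"z",z.round(3),"tool d",d.round(4),end=" ")
    if ang is not None:
        e=(ang-np.degrees(np.arctan2(y[1],y[0]))+90)%180-90
        print("rz",round(-np.radians(e),3),end="")
    print()
E
python3 - <<'E'
from h import *
c=r.camera("scene"); s=r.camera("side")
for n,u,v,z in [("bo1",182,167,.016),("bo2",270,253,.016),("bo3",310,224,.016),("far",358,150,.016),("slip",336,268,.008),("handle",236,186,.06),("hL",218,181,.06),("hR",254,191,.06),("tin",302,256,.02),("boxfl",102,195,0.09),("fenceN",238,262,.042),("fenceF",343,125,.042)]:
    print(n,on(c,u,v,z).round(3), c["frame"][v,u])
for n,u,v,z in [("bo1",244,164,.016),("bo2",221,253,.016),("bo3",292,253,.016),("slip",265,299,.008),("tin",246,270,.02)]:
    print(n,on(s,u,v,z).round(3), s["frame"][v,u])
for cc in (c,s): print(*blobs(cc,(8,60,110),(22,170,255),.016),sep="\n")
a=cv2.resize(c["frame"][90:285,90:350],(780,585),interpolation=cv2.INTER_CUBIC); cv2.imwrite("pics/s1.png",a)
E
```

```text
bo1 [0.661 0.208 0.016] [118 155 193]
bo2 [ 0.425 -0.283  0.016] [111 150 189]
bo3 [ 0.602 -0.344  0.016] [114 151 190]
far [ 1.113 -0.36   0.016] [115 152 188]
slip [ 0.472 -0.478  0.008] [45 72 99]
handle [ 0.611 -0.06   0.06 ] [57 70 45]
hL [0.605 0.009 0.06 ] [166 162 167]
hR [ 0.617 -0.128  0.06 ] [51 66 35]
tin [ 0.457 -0.374  0.02 ] [92 95 92]
boxfl [0.329 0.278 0.09 ] [94 96 97]
fenceN [ 0.329 -0.226  0.042] [41 40 40]
fenceF [ 1.237 -0.251  0.042] [150 148 150]
bo1 [0.669 0.202 0.016] [ 82 106 126]
bo2 [ 0.43  -0.294  0.016] [ 93 120 143]
bo3 [ 0.601 -0.354  0.016] [ 95 123 146]
slip [ 0.475 -0.481  0.008] [35 52 72]
tin [ 0.465 -0.385  0.02 ] [73 76 72]
([270.0, 253.0], 0.4261, -0.2822, 79, 44, -6.6)
([41.0, 230.0], 0.1654, 0.4029, 70, 24, -89.5)
([309.0, 225.0], 0.5984, -0.3426, 84, 41, -0.8)
([18.0, 179.0], 0.3175, 0.6893, 211, 85, 26.6)
([181.0, 166.0], 0.6603, 0.214, 90, 42, 18.4)
([358.0, 150.0], 1.1168, -0.3566, 71, 60, 89.3)
([223.0, 149.0], 0.8629, 0.1381, 275, 27, 4.5)
([402.0, 48.0], 2.7329, -0.2462, 2117, 18, 6.5)
([220.0, 250.0], 0.432, -0.2808, 71, 39, -8.0)
([292.0, 250.0], 0.606, -0.3424, 69, 38, -1.4)
([455.0, 219.0], 1.1297, -0.3571, 66, 36, 86.9)
([234.0, 212.0], 0.5292, -0.1073, 120, 27, 86.3)
([243.0, 162.0], 0.6693, 0.217, 70, 37, 16.7)
([104.0, 176.0], 0.1721, 0.2704, 262, 197, 21.4)
([100.0, 147.0], 0.1859, 0.5293, 177, 116, 88.1)
([68.0, 140.0], 0.0717, 0.6524, 151, 59, 88.9)
([142.0, 137.0], 0.3575, 0.5887, 147, 144, -88.5)
([68.0, 97.0], 0.1184, 1.3208, 317, 185, 54.0)
([162.0, 91.0], 0.5855, 1.2794, 260, 205, 50.1)
([141.0, 48.0], 0.6376, 2.6297, 248, 85, -88.7)
([176.0, 47.0], 0.914, 2.5897, 291, 213, -87.2)
```

View pics/s1.png

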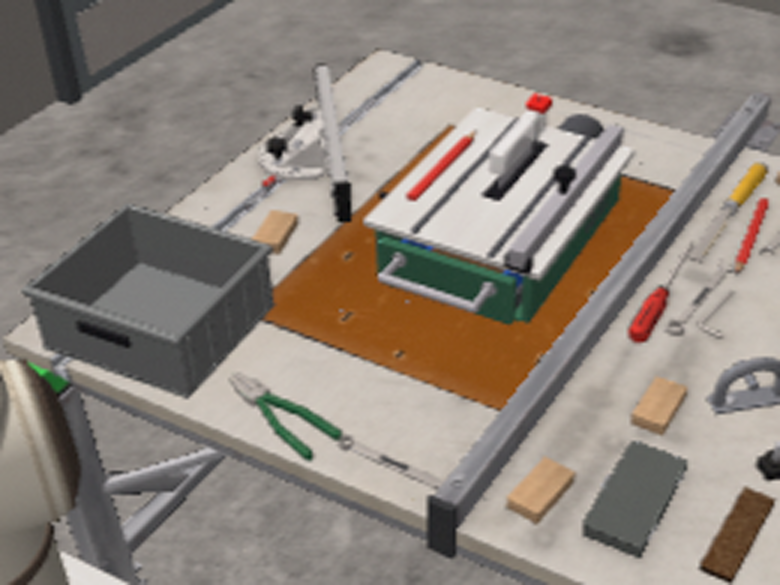

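View pics/wrist0.png

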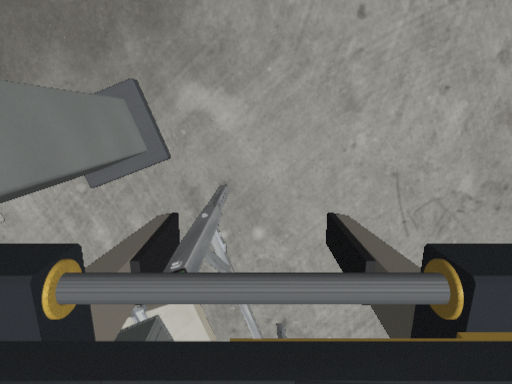

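The crop shows the box rim corners at scene px (99,187), (152,208), (180,173) and (133,159), and the handle bar from (217,182) to (253,191). All four bench offcuts are there. The wrist view only shows the floor beside the bench.

```bash
cat > m1.py <<'E'
from h import *
c=r.camera("scene"); s=r.camera("side")
for n,cc,L in (("scene",c,[(99,187.3),(151.7,208.3),(180,172.7),(132.7,159.3)]),("side",s,[(152,146),(208,138),(217,159),(159,170)])):
    P=np.array([on(cc,*p,.09)[:2] for p in L]); print(n,"box rim",P.round(3).tolist(),P.mean(0).round(3))
a=cv2.resize(s["frame"][120:320,140:400],(780,600),interpolation=cv2.INTER_CUBIC); cv2.imwrite("pics/s2.png",a)
E
python3 m1.py
python3 drive.py '[[0,0,0,0,0,-0.06,1],[0,0,0,0,0,-0.06,1]]'
python3 -c "
from h import *
go([0.5,-0.03,0.36],0)"
```

```text
scene box rim [[0.354, 0.315], [0.354, 0.097], [0.549, 0.129], [0.533, 0.326]] [0.448 0.217]
side box rim [[0.356, 0.292], [0.564, 0.308], [0.541, 0.114], [0.345, 0.088]] [0.452 0.201]
t: 0.6
tcp_pos: [0.2038, 0.537, 0.3353]
orientation: [0.18, 0.984, -0.001, -0.0]
ft_force: [0.9, 0.5, 1.2]
opening: 1.002
grasp_force: 0.0
tcp [0.2038 0.537  0.3353] yang 69.2 z [-0.001 -0.002 -1.   ] tool d [-0.4782 -0.425  -0.0241] rz 1.208
```

View pics/s2.png

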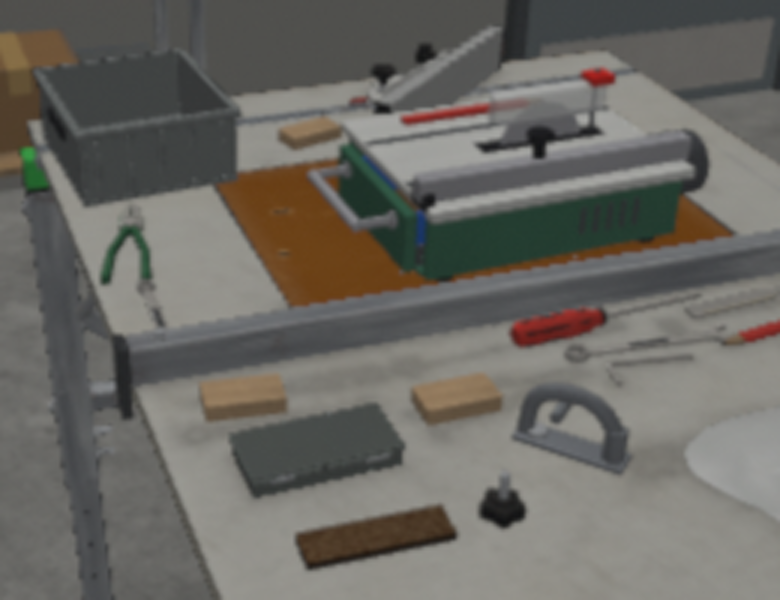

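The side crop shows the handle bar from side px (245,177) to (259,195), the fence, the tin, and the same offcuts as before.

```bash
python3 drive.py '[[0,0,0.172,0,0,0,1],[0,0,0.172,0,0,0,1],[0,0,0.172,0,0,0,1],[0,0,0.172,0,0,0,1],[0,0,0.172,0,0,0,1],[0,0,0.172,0,0,0,1],[0,0,0.172,0,0,0,1]]' >/dev/null; python3 drive.py '[[0,0,0,-0.05,0.02,0,1],[0,0,0,-0.05,0.02,0,1],[0,0,0,-0.05,0.02,0,1],[0,0,0,-0.05,0.02,0,1],[0,0,0,-0.05,0.02,0,1],[0,0,0,-0.05,0.02,0,1],[0,0,0,-0.05,0.02,0,1],[0,0,0,-0.05,0.02,0,1],[0,0,0,-0.05,0.02,0,1],[0,0,0,-0.05,0.02,0,1]]'
python3 - <<'E'
from h import *
go([0.5,-.03,.36],0)
c=r.camera("wrist"); cv2.imwrite("pics/w1.png",c["frame"]); E=c["extrinsics"]; print((-E[:3,:3].T@E[:3,3]).round(3),E[2,:3].round(3),E[0,:3].round(3))
E
```

```text
t: 2.72
tcp_pos: [0.4065, 0.0366, 0.3349]
orientation: [0.706, 0.708, 0.0, 0.0]
ft_force: [-0.4, 0.5, 0.2]
opening: 0.998
grasp_force: 0.0
tcp [0.4065 0.0366 0.3349] yang 0.2 z [ 0.001 -0.    -1.   ] tool d [-0.067   0.0933 -0.025 ] rz 0.004
[0.406 0.103 0.505] [ 0.002 -0.236 -0.972] [1.    0.003 0.001]
```

View pics/w1.png

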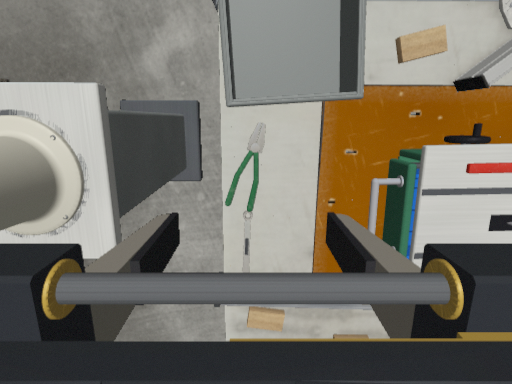

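The wrist view looks along +y. It shows the handle bar from (376,181) down to about (371,235), the box rim's near edge from (227,105) to (365,97), and the offcut at (422,43).

```bash
cat > m2.py <<'E'
from h import *
w=r.camera("wrist"); c=r.camera("scene"); s=r.camera("side")
for u,v in ((376,180),(373.5,205),(371,235)): print("bar",on(w,u,v,.06).round(4))
for u,v in ((227,105),(365,97),(366,5),(222,10)): print("rim",on(w,u,v,.09).round(4))
print("saw table edge",on(w,423,147,.092).round(4),on(w,408,258,.092).round(4))
print(blobs(w,(8,60,110),(22,170,255),.016,200))
for n,cc,L in (("scene",c,[(216.7,181.7),(253.3,191)]),("side",s,[(245,177.3),(259,195)])):
    P=np.array([on(cc,*p,.06)[:2] for p in L]); d=P[0]-P[1]; print(n,P.round(4).tolist(),P.mean(0).round(4),np.degrees(np.arctan2(-d[0],d[1])).round(1),np.linalg.norm(d))
for n,cc,L in (("side",s,[(152.7,143.3),(200,136.7),(219.3,155),(168.3,163.3)]),):
    P=np.array([on(cc,*p,.09)[:2] for p in L]); print(n,"box",P.round(3).tolist(),P.mean(0))
# bar brightness columns in wrist rows
for v in (190,200,210,220,230): print(v, w["frame"][v,362:392].mean(1).astype(int).tolist())
E
python3 m2.py
```

```text
bar [0.6021 0.0023 0.06  ]
bar [ 0.6022 -0.0386  0.06  ]
bar [ 0.6031 -0.0901  0.06  ]
rim [0.374  0.1146 0.09  ]
rim [0.5625 0.1246 0.09  ]
rim [0.5536 0.2364 0.09  ]
rim [0.3703 0.2312 0.09  ]
saw table edge [0.6499 0.0567 0.092 ] [ 0.6504 -0.115   0.092 ]
[([373.0, 338.0], 0.643, -0.3224, 560, 21, -0.2), ([265.0, 315.0], 0.4336, -0.2744, 70, 48, -7.8), ([455.0, 288.0], 0.788, -0.2165, 134, 33, -71.2), ([50.0, 289.0], 0.0274, -0.215, 133, 32, 72.5), ([423.0, 37.0], 0.6698, 0.2162, 73, 38, 14.0)]
scene [[0.5995, 0.0112], [0.6159, -0.1258]] [ 0.6077 -0.0573] 6.8 0.13797128886825752
side [[0.6044, 0.0132], [0.6038, -0.1118]] [ 0.6041 -0.0493] -0.3 0.12499367091296079
side box [[0.363, 0.317], [0.54, 0.33], [0.558, 0.144], [0.382, 0.129]] [0.46078863 0.23008246]
190 [80, 78, 82, 78, 78, 79, 77, 79, 87, 123, 144, 157, 167, 170, 168, 156, 104, 77, 78, 76, 79, 76, 75, 73, 64, 35, 37, 34, 37, 35]
200 [79, 81, 79, 82, 80, 78, 78, 85, 116, 140, 155, 165, 169, 170, 159, 123, 77, 78, 77, 79, 78, 82, 75, 65, 36, 36, 35, 37, 40, 36]
210 [78, 78, 80, 78, 79, 80, 87, 105, 136, 151, 162, 169, 170, 162, 135, 78, 76, 77, 80, 79, 76, 77, 67, 39, 38, 38, 39, 38, 35, 38]
220 [80, 79, 78, 77, 79, 85, 92, 129, 149, 160, 167, 170, 165, 149, 73, 81, 85, 79, 84, 90, 86, 75, 36, 35, 38, 38, 38, 34, 35, 39]
230 [112, 109, 112, 112, 111, 108, 115, 134, 158, 166, 170, 167, 153, 88, 77, 78, 76, 77, 76, 79, 72, 38, 35, 40, 37, 38, 33, 37, 37, 36]
```

```bash
python3 drive.py '[[0,0,0,-0.022,0.049,0,0.25],[0,0,0,-0.022,0.049,0,0.25],[0,0,0,-0.022,0.049,0,0.25],[0,0,0,-0.022,0.049,0,0.25],[0,0,0,0,0,0.06,0.25],[0,0,0,0,0,0.06,0.25],[0,0,0,0,0,0.06,0.25],[0,0,0,0,0,0,0.25]]'
python3 - <<'E'
from h import *
w=r.camera("wrist"); cv2.imwrite("pics/w2.png",w["frame"])
go([.603,-.052,.046],0)
print([proj(w,p).round() for p in ([.603,.008,.06],[.603,-.052,.06])])
E
```

```text
t: 3.92
tcp_pos: [0.5984, -0.0457, 0.1494]
orientation: [0.705, 0.709, -0.003, -0.005]
ft_force: [-1.4, 0.1, 1.1]
opening: 0.248
grasp_force: 0.0
tcp [ 0.6013 -0.0468  0.1538] yang 0.3 z [-0.004  0.001 -1.   ] tool d [-0.0053  0.0021  0.1078] rz 0.006
[array([259., 133.]), array([258., 199.])]
```

View pics/w2.png

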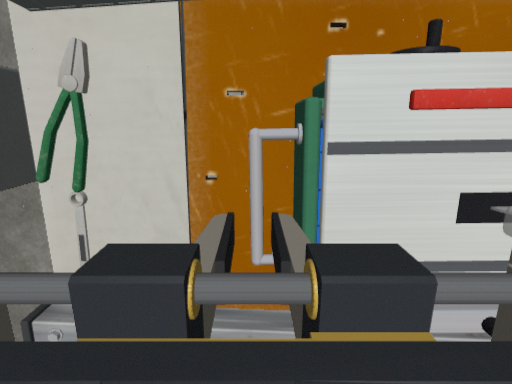

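The bar runs from (255,133) to (257,260), centred between the fingers. Next: go down, grip and pull.

```bash
python3 - <<'E'
from h import *
w=r.camera("wrist")
print(on(w,255.5,133,.06),on(w,256.5,260,.06),"front/table edge",on(w,326,60,.092),on(w,319,215,.092))
E
python3 drive.py '[[0,0,0,-0.003,0.001,0.036,0.25],[0,0,0,-0.002,0.001,0.036,0.25],[0,0,0,0,0,0.036,0.25],[0,0,0,0,0,0,0.25],[0,0,0,0,0,0,0],[0,0,0,0,0,0,0],[0,0,0,0,0,0,0]]'
```

```text
[0.60384243 0.00689347 0.06      ] [ 0.60582701 -0.11728376  0.06      ] front/table edge [0.6554919  0.06191751 0.092     ] [ 0.65747357 -0.05903174  0.092     ]
t: 4.9
tcp_pos: [0.6009, -0.0538, 0.0487]
orientation: [0.705, 0.709, -0.003, -0.003]
ft_force: [-18.6, -1.2, 8.7]
opening: 0.118
grasp_force: 30.0
```

```bash
python3 drive.py '[[0,0,0,-0.0005,-0.03,0,0],[0,0,0,-0.0005,-0.03,0,0],[0,0,0,-0.0005,-0.03,0,0],[0,0,0,-0.0005,-0.03,0,0],[0,0,0,-0.0005,-0.03,0,0],[0,0,0,-0.0005,-0.026,0,0],[0,0,0,0,-0.003,0,0],[0,0,0,0,0,0,0],[0,0,0,0,0,0,0]]'
python3 drive.py '[[0,0,0,0,-0.003,0,0],[0,0,0,0,0,0,0]]'
```

```text
t: 6.02
tcp_pos: [0.428, -0.058, 0.0488]
orientation: [0.706, 0.709, 0.001, 0.002]
ft_force: [-1.7, 2.3, 6.9]
opening: 0.117
grasp_force: 30.0
t: 6.28
tcp_pos: [0.4255, -0.0581, 0.0488]
orientation: [0.706, 0.709, 0.002, 0.002]
ft_force: [0.9, 3.7, 7.6]
opening: 0.122
grasp_force: 30.0
```

```bash
python3 drive.py '[[0,0,0,0,-0.004,0,0],[0,0,0,0,0,0,0]]'; python3 drive.py '[[0,0,0,0,-0.003,0,0],[0,0,0,0,0,0,0]]'
```

```text
t: 6.52
tcp_pos: [0.4213, -0.0582, 0.0488]
orientation: [0.706, 0.709, 0.001, 0.002]
ft_force: [-0.6, 2.0, 8.5]
opening: 0.117
grasp_force: 30.0
t: 6.78
tcp_pos: [0.4209, -0.0582, 0.0488]
orientation: [0.706, 0.708, 0.004, 0.005]
ft_force: [11.6, 4.6, -2.8]
opening: 0.12
grasp_force: 30.0
```

```bash
python3 drive.py '[[0,0,0,0,0.002,0,0.25],[0,0,0,0,0,0,0.25],[0,0,0,0,0,-0.06,0.25],[0,0,0,0,0,-0.06,0.25],[0,0,0,0,0,-0.06,0.25],[0,0,0,0,0,-0.06,0.25]]'
cat > m3.py <<'E'
from h import *
w=r.camera("wrist"); c=r.camera("scene"); s=r.camera("side")
def tri(a,b):
    (o1,d1),(o2,d2)=a,b; M=np.c_[d1,-d2]; k=np.linalg.lstsq(M,o2-o1,rcond=None)[0]; p,q=o1+k[0]*d1,o2+k[1]*d2; return ((p+q)/2).round(3),np.linalg.norm(p-q).round(3)
print("miter near",tri(ray(c,204,152),ray(s,268,151)),"far",tri(ray(c,197,113),ray(s,306,131)))
for cc in (c,s): print([b for b in blobs(cc,(8,60,110),(22,170,255),.016) if 0.3<b[1]<.8 and b[3]<100 and abs(b[2])<.5])
print("slip")
for cc in (c,s): print([b for b in blobs(cc,(5,70,30),(25,200,120),.008) if 80<b[3]<140 and b[2]<-.3])
go([.669,.217,.2],106)
cv2.imwrite("pics/w3.png",w["frame"])
E
python3 m3.py
```

```text
t: 7.52
tcp_pos: [0.417, -0.0576, 0.2885]
orientation: [0.706, 0.708, -0.0, 0.0]
ft_force: [-0.2, -0.4, -0.3]
opening: 0.25
grasp_force: 0.0
miter near (array([0.735, 0.15 , 0.072]), np.float64(0.018)) far (array([1.   , 0.363, 0.05 ]), np.float64(0.001))
[([270.0, 253.0], 0.4261, -0.282, 79, 43, -6.6), ([309.0, 225.0], 0.5988, -0.3428, 83, 41, -1.6), ([225.0, 194.0], 0.6023, -0.0202, 89, 84, -87.8), ([182.0, 166.0], 0.6613, 0.2123, 88, 44, 14.3)]
[([220.0, 250.0], 0.4319, -0.2808, 71, 39, -7.4), ([292.0, 250.0], 0.6057, -0.3424, 70, 39, -0.6), ([244.0, 190.0], 0.6004, 0.0117, 73, 70, -89.0), ([242.0, 162.0], 0.6679, 0.2162, 73, 38, 16.7)]
slip
[([336.0, 268.0], 0.4737, -0.4761, 120, 32, -3.2)]
[([264.0, 298.0], 0.4763, -0.4787, 116, 35, -3.1)]
tcp [ 0.4192 -0.0585  0.2902] yang 0.2 z [ 0.007 -0.003 -1.   ] tool d [0.2749 0.2503 0.0909] rz 1.295
```

View pics/w3.png

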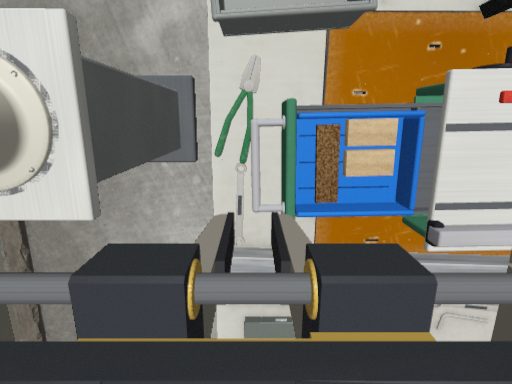

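The wrist view shows the drawer out and the blue pan spanning (297–422, 113–214). It holds the slip at (327,163) and two pale offcuts at (372,132) and (370,163). Next is bench offcut A.

```bash
python3 drive.py '[[0,0,0,0.0393,0.0358,0,0.65],[0,0,0,0.0393,0.0358,0,0.65],[0,0,0,0.0393,0.0358,0,0.65],[0,0,0,0.0393,0.0358,0,0.65],[0,0,0,0.0393,0.0358,0,0.65],[0,0,0,0.0393,0.0358,0,0.65],[0,0,0,0.0393,0.0358,0,0.65]]' >/dev/null
python3 drive.py '[[0,0,0.185,0,0,0,0.65],[0,0,0.185,0,0,0,0.65],[0,0,0.185,0,0,0,0.65],[0,0,0.185,0,0,0,0.65],[0,0,0.185,0,0,0,0.65],[0,0,0.185,0,0,0,0.65],[0,0,0.185,0,0,0,0.65],[0,0,0,0,0,0.03,0.65],[0,0,0,0,0,0,0.65]]'
python3 - <<'E'
from h import *
c=r.camera("wrist")
print([b for b in blobs(c,(8,60,90),(22,170,255),.016,200) if b[3]<200])
s=r.camera("side");print([b for b in blobs(s,(8,60,110),(22,170,255),.016,80) if 0.3<b[1]<.8 and b[3]<100 and abs(b[2])<.5])
cv2.imwrite("pics/w4.png",c["frame"])
go([.668,.2165,.005],106)
E
```

```text
t: 9.68
tcp_pos: [0.6645, 0.218, 0.2511]
orientation: [0.99, 0.139, -0.005, 0.0]
ft_force: [-0.3, 0.0, -0.5]
opening: 0.652
grasp_force: 0.0
[([115.0, 292.0], 0.412, 0.3701, 104, 20, 8.8), ([384.0, 289.0], 0.5297, -0.0336, 110, 38, 27.5), ([255.0, 160.0], 0.672, 0.2173, 69, 37, 14.0)]
[([292.0, 250.0], 0.6059, -0.3427, 70, 38, -0.1), ([220.0, 250.0], 0.4319, -0.2808, 71, 39, -7.4), ([244.0, 190.0], 0.6004, 0.0117, 73, 70, -89.0)]
tcp [0.6664 0.2183 0.2553] yang -74.0 z [-0.003 -0.001 -1.   ] tool d [0.0017 0.0022 0.2503] rz 0.0
```

View pics/w4.png

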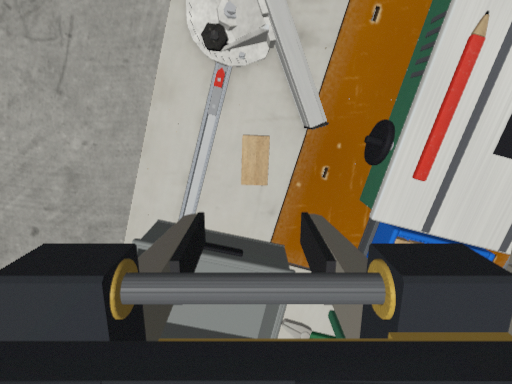

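The offcut at (255,160) lies square to the fingers, with clear ground on both sides.

```bash
python3 drive.py '[[0,0,0.03,0.004,0.0025,0.05,0.65],[0,0,0,0,0,0.05,0.65],[0,0,0,0,0,0.05,0.65],[0,0,0,0,0,0.05,0.65],[0,0,0,0,0,0.04,0.65],[0,0,0,0,0,0.009,0.65],[0,0,0,0,0,0,0],[0,0,0,0,0,0,0],[0,0,0,0,0,0,0]]'; python3 drive.py '[[0,0,0,0,0,-0.05,0],[0,0,0,0,0,-0.05,0],[0,0,0,0,0,-0.05,0],[0,0,0,0,0,-0.05,0]]'
python3 -c "
from h import *
go([.47,.25,.15],-84)"
```

```text
t: 10.9
tcp_pos: [0.6735, 0.2175, 0.0105]
orientation: [0.992, 0.125, 0.002, -0.0]
ft_force: [-0.5, -0.9, 5.5]
opening: 0.407
grasp_force: 30.0
t: 11.4
tcp_pos: [0.6715, 0.2172, 0.2104]
orientation: [0.992, 0.125, 0.001, -0.0]
ft_force: [1.6, -0.5, 0.4]
opening: 0.408
grasp_force: 30.0
tcp [0.6715 0.2172 0.2104] yang -75.7 z [ 0.002  0.    -1.   ] tool d [-0.1873 -0.0816  0.0601] rz 0.145
```

```bash
python3 drive.py '[[0,0,0,-0.047,-0.0205,0,0],[0,0,0,-0.047,-0.0205,0,0],[0,0,0,-0.047,-0.0205,0,0],[0,0,0,-0.047,-0.0205,0,0],[0,0,0.145,0,0,0,0],[0,0,0,0,0,0.05,0],[0,0,0,0,0,0.05,0],[0,0,0,0,0,0.05,0]]'; python3 drive.py '[[0,0,0,0,0,0,0.55],[0,0,0,0,0,0,0.55],[0,0,0,0,0,-0.06,0.55],[0,0,0,0,0,-0.06,0.55],[0,0,0,0,0,-0.06,0.55]]'
python3 -c "
from h import *
go([.432,-.281,.2],82)"
```

```text
t: 12.4
tcp_pos: [0.4697, 0.2504, 0.0574]
orientation: [0.999, 0.052, 0.001, -0.0]
ft_force: [-0.1, -0.5, -0.7]
opening: 0.405
grasp_force: 30.0
t: 13.02
tcp_pos: [0.4701, 0.2505, 0.2435]
orientation: [0.999, 0.052, 0.003, -0.001]
ft_force: [0.7, -0.1, 0.1]
opening: 0.548
grasp_force: 0.0
tcp [0.4701 0.2505 0.2435] yang -84.0 z [ 0.006  0.002 -1.   ] tool d [-0.0938  0.5246  0.0424] rz 0.244
```

```bash
python3 drive.py '[[0,0,0,-0.0094,0.0525,0,0.55],[0,0,0,-0.0094,0.0525,0,0.55],[0,0,0,-0.0094,0.0525,0,0.55],[0,0,0,-0.0094,0.0525,0,0.55],[0,0,0,-0.0094,0.0525,0,0.55],[0,0,0,-0.0094,0.0525,0,0.55],[0,0,0,-0.0094,0.0525,0,0.55],[0,0,0,-0.0094,0.0525,0,0.55],[0,0,0,-0.0094,0.0525,0,0.55],[0,0,0,-0.0094,0.0525,0,0.55]]' >/dev/null; python3 drive.py '[[0,0,0.118,0,0,0,0.6],[0,0,0.118,0,0,0,0.6],[0,0,0,0,0,0,0.6]]'
python3 - <<'E'
from h import *
c=r.camera("wrist")
print([b for b in blobs(c,(8,60,90),(22,170,255),.016,200) if b[3]<200])
cv2.imwrite("pics/w5.png",c["frame"])
go([.432,-.281,.005],82)
E
```

```text
t: 14.65
tcp_pos: [0.4313, -0.2827, 0.2408]
orientation: [0.998, -0.065, 0.002, 0.002]
ft_force: [-0.8, 0.0, 0.8]
opening: 0.598
grasp_force: 0.0
[([125.0, 291.0], 0.2698, -0.067, 101, 22, -13.0), ([375.0, 289.0], 0.221, -0.4422, 107, 35, 2.2), ([251.0, 166.0], 0.4344, -0.2815, 69, 36, -7.5), ([61.0, 119.0], 0.5299, -0.0416, 105, 34, -87.9), ([390.0, 114.0], 0.4782, -0.4714, 114, 35, -3.2), ([34.0, 69.0], 0.5929, -0.0198, 94, 75, -88.8), ([281.0, 27.0], 0.602, -0.3423, 64, 39, -0.8)]
tcp [ 0.4312 -0.2825  0.2403] yang -97.4 z [ 0.003 -0.003 -1.   ] tool d [-2.000e-04 -2.200e-03  2.353e-01] rz 0.011
```

View pics/w5.png

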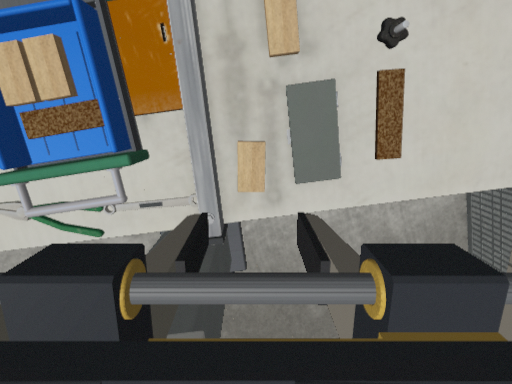

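Offcut B at (251,166) sits between the fence edge, about px 214, and the tin edge, about px 290. I'll go down with a narrower opening.

```bash
python3 drive.py '[[0,0,0,0.003,-0.001,0.05,0.52],[0,0,0,0,0,0.05,0.52],[0,0,0,0,0,0.05,0.52],[0,0,0,0,0,0.045,0.52],[0,0,0,0,0,0.037,0.52],[0,0,0,0,0,0,0.52],[0,0,0,0,0,0,0],[0,0,0,0,0,0,0],[0,0,0,0,0,0,0]]'; python3 drive.py '[[0,0,0,0,0,-0.05,0],[0,0,0,0,0,-0.05,0],[0,0,0,0,0,-0.05,0],[0,0,0,0,0,-0.05,0]]'
python3 -c "
from h import *
go([.45,.2,.2],-84)"
```

```text
t: 15.82
tcp_pos: [0.4351, -0.2826, 0.008]
orientation: [0.998, -0.065, 0.002, 0.001]
ft_force: [-0.7, 0.7, 7.2]
opening: 0.407
grasp_force: 30.0
t: 16.32
tcp_pos: [0.4336, -0.2811, 0.2082]
orientation: [0.998, -0.065, 0.001, 0.001]
ft_force: [0.0, -0.3, -1.1]
opening: 0.407
grasp_force: 30.0
tcp [ 0.4336 -0.2811  0.2082] yang -97.5 z [ 0.001 -0.001 -1.   ] tool d [-0.0466 -0.4792  0.0077] rz -0.236
```

```bash
python3 drive.py '[[0,0,0,-0.0032,-0.0596,0,0],[0,0,0,-0.0032,-0.0596,0,0],[0,0,0,-0.0032,-0.0596,0,0],[0,0,0,-0.0032,-0.0596,0,0],[0,0,0,-0.0032,-0.0596,0,0],[0,0,0,-0.0032,-0.0596,0,0],[0,0,0,-0.0032,-0.0596,0,0],[0,0,0,-0.0032,-0.0596,0,0],[0,0,-0.118,0,0,0,0],[0,0,-0.118,0,0,0,0]]'; python3 drive.py '[[0,0,0,0,0,0.055,0],[0,0,0,0,0,0.055,0],[0,0,0,0,0,0.05,0],[0,0,0,0,0,0,0],[0,0,0,0,0,0,0.55],[0,0,0,0,0,0,0.55],[0,0,0,0,0,-0.06,0.55],[0,0,0,0,0,-0.06,0.55],[0,0,0,0,0,-0.06,0.55]]'
python3 -c "
from h import *
go([.603,-.342,.2],89.5)"
```

```text
t: 17.58
tcp_pos: [0.4705, 0.1959, 0.2063]
orientation: [0.998, 0.056, 0.0, 0.0]
ft_force: [-0.8, 0.3, -0.3]
opening: 0.41
grasp_force: 30.0
t: 18.7
tcp_pos: [0.4711, 0.195, 0.2299]
orientation: [0.999, 0.052, 0.002, -0.0]
ft_force: [1.0, 0.2, -1.0]
opening: 0.552
grasp_force: 0.0
tcp [0.4711 0.195  0.2299] yang -84.0 z [ 0.004  0.001 -1.   ] tool d [0.0749 0.5478 0.0301] rz 0.114
```

```bash
python3 drive.py '[[0,0,0,0.0075,0.0548,0,0.6],[0,0,0,0.0075,0.0548,0,0.6],[0,0,0,0.0075,0.0548,0,0.6],[0,0,0,0.0075,0.0548,0,0.6],[0,0,0,0.0075,0.0548,0,0.6],[0,0,0,0.0075,0.0548,0,0.6],[0,0,0,0.0075,0.0548,0,0.6],[0,0,0,0.0075,0.0548,0,0.6],[0,0,0,0.0075,0.0548,0,0.6],[0,0,0,0.0075,0.0548,0,0.6]]' >/dev/null; python3 drive.py '[[0,0,0.114,0,0,0,0.6],[0,0,0,0,0,0,0.6]]'
python3 - <<'E'
from h import *
c=r.camera("wrist")
print([b for b in blobs(c,(8,60,90),(22,170,255),.016,200) if b[3]<130])
go([.604,-.342,.007],89.5)
s=r.camera("side"); print([b for b in blobs(s,(8,60,110),(22,170,255),.016,80) if 0.3<b[1]<.8 and b[3]<130 and abs(b[2])<.5])
E
```

```text
t: 20.2
tcp_pos: [0.6028, -0.3431, 0.2274]
orientation: [1.0, -0.004, 0.001, 0.001]
ft_force: [-0.9, 0.3, 1.6]
opening: 0.605
grasp_force: 0.0
[([405.0, 336.0], 0.3411, -0.5766, 84, 13, 88.2), ([124.0, 292.0], 0.4226, -0.1528, 95, 18, -6.1), ([375.0, 289.0], 0.4217, -0.5203, 103, 34, 9.2), ([33.0, 228.0], 0.5241, -0.035, 99, 34, -87.8), ([349.0, 230.0], 0.5123, -0.4755, 54, 32, -3.3), ([3.0, 189.0], 0.5812, -0.0091, 69, 15, -12.1), ([25.0, 184.0], 0.5853, -0.036, 73, 42, 1.6), ([252.0, 165.0], 0.6082, -0.3425, 69, 37, 0.1)]
tcp [ 0.6029 -0.3424  0.2274] yang -90.4 z [ 0.002 -0.001 -1.   ] tool d [ 0.0006 -0.0007  0.2204] rz 0.002
[([292.0, 250.0], 0.6056, -0.3429, 70, 39, -1.7), ([244.0, 190.0], 0.6004, 0.0117, 73, 70, -89.0)]
```

```bash
python3 drive.py '[[0,0,0,0.004,0,0.05,0.55],[0,0,0,0,0,0.05,0.55],[0,0,0,0,0,0.05,0.55],[0,0,0,0,0,0.04,0.55],[0,0,0,0,0,0.03,0.55],[0,0,0,0,0,0,0.55],[0,0,0,0,0,0,0],[0,0,0,0,0,0,0],[0,0,0,0,0,0,0]]'; python3 drive.py '[[0,0,0,0,0,-0.05,0],[0,0,0,0,0,-0.05,0],[0,0,0,0,0,-0.05,0],[0,0,0,0,0,-0.05,0]]'
python3 -c "
from h import *
go([.45,.155,.2],-84)"
```

```text
t: 21.42
tcp_pos: [0.6078, -0.343, 0.0081]
orientation: [1.0, -0.004, 0.001, 0.001]
ft_force: [-0.4, 1.5, 6.4]
opening: 0.411
grasp_force: 30.0
t: 21.92
tcp_pos: [0.6063, -0.3423, 0.2079]
orientation: [1.0, -0.005, 0.0, 0.0]
ft_force: [1.1, 0.2, -0.9]
opening: 0.407
grasp_force: 30.0
tcp [ 0.6063 -0.3423  0.2079] yang -90.5 z [ 0.001 -0.001 -1.   ] tool d [-0.1609 -0.4958  0.0075] rz -0.114
```

```bash
python3 drive.py '[[0,0,0,-0.0151,-0.0563,0,0],[0,0,0,-0.0151,-0.0563,0,0],[0,0,0,-0.0151,-0.0563,0,0],[0,0,0,-0.0151,-0.0563,0,0],[0,0,0,-0.0151,-0.0563,0,0],[0,0,0,-0.0151,-0.0563,0,0],[0,0,0,-0.0151,-0.0563,0,0],[0,0,0,-0.0151,-0.0563,0,0],[0,0,0,-0.0151,-0.0563,0,0],[0,0,0,-0.0151,-0.0563,0,0]]'; python3 drive.py '[[0,0,-0.114,0,0,0.045,0],[0,0,0,0,0,0.045,0],[0,0,0,0,0,0.045,0],[0,0,0,0,0,0,0],[0,0,0,0,0,0,0.55],[0,0,0,0,0,0,0.55],[0,0,0,0,0,-0.05,0.55],[0,0,0,0,0,-0.05,0.55],[0,0,0,0,0,-0.05,0.55]]'
python3 -c "
from h import *
go([.477,-.478,.2],87)"
```

```text
t: 23.18
tcp_pos: [0.4601, 0.2238, 0.2064]
orientation: [1.0, -0.005, 0.001, -0.0]
ft_force: [0.1, -0.1, -0.0]
opening: 0.409
grasp_force: 30.0
t: 24.3
tcp_pos: [0.4613, 0.2221, 0.2243]
orientation: [0.999, 0.052, 0.002, -0.0]
ft_force: [0.7, 0.1, 0.1]
opening: 0.551
grasp_force: 0.0
tcp [0.4613 0.2221 0.2243] yang -84.0 z [ 0.003  0.001 -1.   ] tool d [-0.0576  0.698   0.0238] rz 0.157
```

```bash
python3 drive.py '[[0,0,0,-0.0048,0.0582,0,0.5],[0,0,0,-0.0048,0.0582,0,0.5],[0,0,0,-0.0048,0.0582,0,0.5],[0,0,0,-0.0048,0.0582,0,0.5],[0,0,0,-0.0048,0.0582,0,0.5],[0,0,0,-0.0048,0.0582,0,0.5],[0,0,0,-0.0048,0.0582,0,0.5],[0,0,0,-0.0048,0.0582,0,0.5],[0,0,0,-0.0048,0.0582,0,0.5],[0,0,0,-0.0048,0.0582,0,0.5]]' >/dev/null; python3 drive.py '[[0,0,0,-0.0048,0.0582,0,0.5],[0,0,0,-0.0048,0.0582,0,0.5],[0,0,0.157,0,0,0,0.5],[0,0,0,0,0,0,0.5]]'
python3 - <<'E'
from h import *
c=r.camera("wrist")
print([b for b in blobs(c,(5,70,25),(25,220,130),.008,300) if b[3]<140])
go([.477,-.478,.004],87)
s=r.camera("side"); print([b for b in blobs(s,(8,60,110),(22,170,255),.016,80) if 0.3<b[1]<.8 and b[3]<130 and abs(b[2])<.5])
E
```

```text
t: 26.05
tcp_pos: [0.4766, -0.4795, 0.222]
orientation: [1.0, -0.026, 0.001, 0.001]
ft_force: [-0.2, 0.6, -0.3]
opening: 0.498
grasp_force: 0.0
[([356.0, 289.0], 0.2872, -0.6217, 103, 29, 5.9), ([148.0, 289.0], 0.3042, -0.3161, 104, 31, -11.7), ([250.0, 166.0], 0.478, -0.4767, 117, 33, -3.3)]
tcp [ 0.4767 -0.4788  0.2221] yang -92.8 z [ 0.001 -0.002 -1.   ] tool d [-1.000e-04 -1.200e-03  2.181e-01] rz 0.003
[([244.0, 190.0], 0.6003, 0.0116, 73, 70, -88.7)]
```

```bash
python3 drive.py '[[0,0,0,0.001,-0.002,0.05,0.5],[0,0,0,0,0,0.05,0.5],[0,0,0,0,0,0.05,0.5],[0,0,0,0,0,0.04,0.5],[0,0,0,0,0,0.027,0.5],[0,0,0,0,0,0,0.5],[0,0,0,0,0,0,0],[0,0,0,0,0,0,0],[0,0,0,0,0,0,0]]'; python3 drive.py '[[0,0,0,0,0,-0.05,0],[0,0,0,0,0,-0.05,0],[0,0,0,0,0,-0.05,0],[0,0,0,0,0,-0.05,0]]'
python3 -c "
from h import *
go([.46,.23,.2],-84)"
```

```text
t: 27.28
tcp_pos: [0.4781, -0.4767, 0.0048]
orientation: [1.0, -0.026, 0.001, 0.0]
ft_force: [0.5, 1.8, 4.6]
opening: 0.356
grasp_force: 30.0
t: 27.78
tcp_pos: [0.4773, -0.4764, 0.2052]
orientation: [1.0, -0.026, -0.0, 0.0]
ft_force: [1.0, -0.3, 0.0]
opening: 0.363
grasp_force: 30.0
tcp [ 0.4773 -0.4764  0.2052] yang -93.0 z [-0. -0. -1.] tool d [-0.054  -0.7046  0.0051] rz -0.157
```

```bash
python3 drive.py '[[0,0,0,-0.0045,-0.0587,0,0],[0,0,0,-0.0045,-0.0587,0,0],[0,0,0,-0.0045,-0.0587,0,0],[0,0,0,-0.0045,-0.0587,0,0],[0,0,0,-0.0045,-0.0587,0,0],[0,0,0,-0.0045,-0.0587,0,0],[0,0,0,-0.0045,-0.0587,0,0],[0,0,0,-0.0045,-0.0587,0,0],[0,0,0,-0.0045,-0.0587,0,0],[0,0,0,-0.0045,-0.0587,0,0]]'>/dev/null; python3 drive.py '[[0,0,0,-0.0045,-0.0587,0,0],[0,0,0,-0.0045,-0.0587,0,0],[0,0,-0.12,0,0,0.04,0],[0,0,0,0,0,0.045,0],[0,0,0,0,0,0.045,0],[0,0,0,0,0,0,0],[0,0,0,0,0,0,0.55],[0,0,0,0,0,0,0.55]]'; python3 drive.py '[[0,0,0,0,0,-0.06,0.4],[0,0,0,0,0,-0.06,0.4],[0,0,0,0,0,-0.06,0.4],[0,0,0,0,0,-0.01,0.4]]'
python3 - <<'E'
from h import *
go([.45,-.05,.3],0)
s=r.camera("side"); print([b for b in blobs(s,(8,60,110),(22,170,255),.016,80) if 0.3<b[1]<.8 and b[3]<130 and abs(b[2])<.5])
c=r.camera("scene")
a=np.hstack([cv2.resize(c["frame"][130:290,80:280],(400,320)),cv2.resize(s["frame"][120:280,140:340],(400,320))]); cv2.imwrite("pics/b1.png",a)
E
```

```text
t: 30.02
tcp_pos: [0.4624, 0.2301, 0.0762]
orientation: [0.999, 0.034, 0.002, -0.0]
ft_force: [-0.6, 0.4, 0.2]
opening: 0.542
grasp_force: 0.0
t: 30.52
tcp_pos: [0.4635, 0.2304, 0.2711]
orientation: [0.999, 0.034, 0.006, -0.001]
ft_force: [0.5, 0.0, -0.0]
opening: 0.398
grasp_force: 0.0
tcp [0.4635 0.2304 0.2711] yang -86.1 z [ 0.013  0.003 -1.   ] tool d [-0.0321  0.2788 -0.0299] rz -1.503
[([244.0, 190.0], 0.6004, 0.0117, 73, 70, -89.0)]
```

View pics/b1.png

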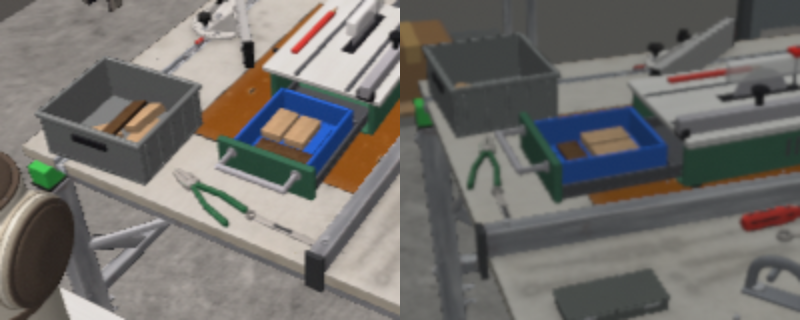

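The box holds all four bench pieces, the slip on top at left-panel (125,115). The bench is clear and the pan still holds its slip and two offcuts. Now the pan.

```bash
python3 drive.py '[[0,0,0,-0.0063,0.0588,0,0.4],[0,0,0,-0.0063,0.0588,0,0.4],[0,0,0,-0.0063,0.0588,0,0.4],[0,0,0,-0.0063,0.0588,0,0.4],[0,0,0,-0.0063,0.0588,0,0.4],[0,0,0,-0.0063,0.0588,0,0.4],[0,0,0.052,0,0,0,0.4],[0,0,0,0,0,0,0.4]]'
python3 - <<'E'
from h import *
c=r.camera("wrist"); f=c["frame"]
go([.564,-.124,.06],90.9)
m=cv2.inRange(cv2.cvtColor(f,cv2.COLOR_BGR2HSV),(100,150,40),(125,255,255))
k=max(cv2.findContours(m,cv2.RETR_EXTERNAL,cv2.CHAIN_APPROX_NONE)[0],key=cv2.contourArea)
print(cv2.boundingRect(k)); q=cv2.approxPolyDP(k,6,True)[:,0]
for p in q: print(p,on(c,*p,.068)[:2].round(4))
cv2.imwrite("pics/w6.png",f)
E
```

```text
t: 31.62
tcp_pos: [0.4456, -0.1249, 0.2617]
orientation: [1.0, 0.007, -0.002, -0.001]
ft_force: [-0.0, 0.2, -0.5]
opening: 0.398
grasp_force: 0.0
tcp [ 0.4458 -0.1245  0.2621] yang -89.1 z [-0.002  0.002 -1.   ] tool d [0.1186 0.0018 0.2018] rz 0.001
(127, 0, 129, 146)
[127   0] [0.6375 0.0182]
[143 145] [0.4772 0.0125]
[254 144] [ 0.4805 -0.1257]
[255   0] [ 0.6394 -0.1244]
```

View pics/w6.png

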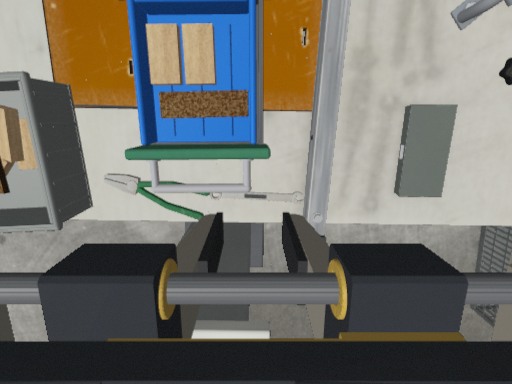

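The right wall's outer edge is at px 255, so its centre line is at y about -0.122. The slip and two offcuts lie clear of that wall.

```bash
python3 drive.py '[[0,0,0,0.0391,0,0.02,0.4],[0,0,0,0.0391,-0.0005,0.02,0.4],[0,0,0,0.0391,0,0.02,0.4],[0,0,0,0,0,0.05,0.3],[0,0,0,0,0,0.05,0.3],[0,0,0,0,0,0.04,0.3],[0,0,0,0,0,0.016,0.3],[0,0,0,0,0,0,0.3]]'; python3 drive.py '[[0,0,0,0,0,0,0],[0,0,0,0,0,0,0],[0,0,0,0,0,0,0]]'; python3 drive.py '[[0,0,0,0,0,-0.01,0],[0,0,0,0,0,-0.015,0],[0,0,0,0,0,-0.015,0],[0,0,0,0,0,-0.02,0],[0,0,0,0,0,-0.02,0],[0,0,0,0,0,0,0]]'
python3 - <<'E'
from h import *
s=r.camera("side"); c=r.camera("scene")
a=np.hstack([cv2.resize(c["frame"][130:290,140:340],(400,320)),cv2.resize(s["frame"][100:260,190:390],(400,320))]); cv2.imwrite("pics/b2.png",a)
E
```

```text
t: 32.67
tcp_pos: [0.5633, -0.1217, 0.0469]
orientation: [1.0, 0.009, -0.001, -0.0]
ft_force: [-0.0, 0.7, 0.1]
opening: 0.299
grasp_force: 0.0
t: 33.05
tcp_pos: [0.5652, -0.123, 0.0494]
orientation: [1.0, 0.008, 0.001, 0.001]
ft_force: [0.6, 1.6, 5.3]
opening: 0.085
grasp_force: 30.0
t: 33.8
tcp_pos: [0.5654, -0.1232, 0.1302]
orientation: [1.0, 0.008, 0.002, 0.001]
ft_force: [-0.9, 0.7, -4.1]
opening: 0.084
grasp_force: 30.0
```

View pics/b2.png

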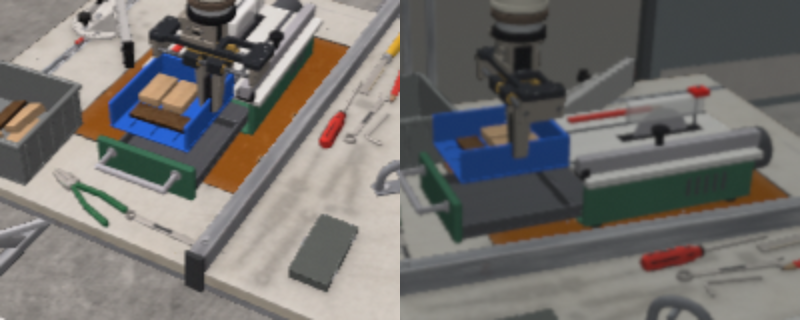

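The pan hangs level from the grip, contents undisturbed. I'll carry it over the box.

```bash
python3 drive.py '[[0,0,0,0,0,-0.035,0],[0,0,0,0,0,-0.04,0],[0,0,0,-0.005,-0.036,-0.01,0],[0,0,0,-0.004,-0.036,0,0],[0,0,0,-0.004,-0.036,0,0],[0,0,0,-0.004,-0.036,0,0],[0,0,0,-0.004,-0.036,0,0],[0,0,0,-0.004,-0.036,0,0],[0,0,0,-0.004,-0.036,0,0],[0,0,0,-0.002,-0.036,0,0]]'; python3 drive.py '[[0,0,-0.087,0,0,0,0],[0,0,-0.087,0,0,0,0],[0,0,-0.087,0,0,0,0],[0,0.1,0,0,0,0,0],[0,0.1,0,0,0,0,0],[0,0,0,0,0,0,0]]'
python3 - <<'E'
from h import *
t,q=st(); print(t,q.apply([0,0,1]),q.apply([0,1,0]))
print("lip",t+q.apply([-.0835,-.068,.027]),r.state()["qpos"])
E
```

```text
t: 35.15
tcp_pos: [0.5271, 0.166, 0.2111]
orientation: [1.0, 0.008, -0.001, 0.0]
ft_force: [0.4, 0.5, -2.9]
opening: 0.087
grasp_force: 30.0
t: 35.9
tcp_pos: [0.5259, 0.1646, 0.2106]
orientation: [0.986, 0.137, 0.096, -0.014]
ft_force: [0.1, -0.3, -3.7]
opening: 0.083
grasp_force: 30.0
[0.52585283 0.16463932 0.21057592] [ 0.18641451  0.05368679 -0.98100324] [ 2.73125788e-01 -9.61978040e-01 -7.45056244e-04]
lip [0.43351088 0.2091422  0.16794134] [ 0.05841673 -0.06129376  1.84522421  0.04645399  1.16749705  1.33848653]
```

```bash
python3 drive.py '[[0,0.12,0,0,0,0,0],[0,0.12,0,0,0,0,0],[0,0.12,0,0,0,0,0],[0,0.12,0,0,0,0,0],[0,0.12,0,0,0,0,0],[0,0.12,0,0,0,0,0],[0,0.12,0,0,0,0,0],[0,0,0,0,0,0,0],[0,0,0,0,0,0,0],[0,0,0,0,0,0,0]]'
cat > m4.py <<'E'
from h import *
t,q=st(); print(t,q.apply([0,0,1]),"lip",(t+q.apply([-.0835,-.068,.027])).round(3),r.state()["qpos"])
s=r.camera("side"); c=r.camera("scene")
a=np.hstack([cv2.resize(c["frame"][110:270,80:280],(400,320)),cv2.resize(s["frame"][80:240,120:320],(400,320))]); cv2.imwrite("pics/b3.png",a)
E
python3 m4.py
```

```text
t: 37.15
tcp_pos: [0.5292, 0.1678, 0.2141]
orientation: [0.868, 0.124, 0.476, -0.07]
ft_force: [-0.1, 0.2, -2.3]
opening: 0.085
grasp_force: 30.0
[0.52922001 0.16783862 0.21409236] [ 0.809426    0.23929989 -0.53625098] lip [0.489 0.227 0.129] [-0.1108248  -0.56934982  2.5184321   0.9982466   0.40004906  0.39242179]
```

View pics/b3.png

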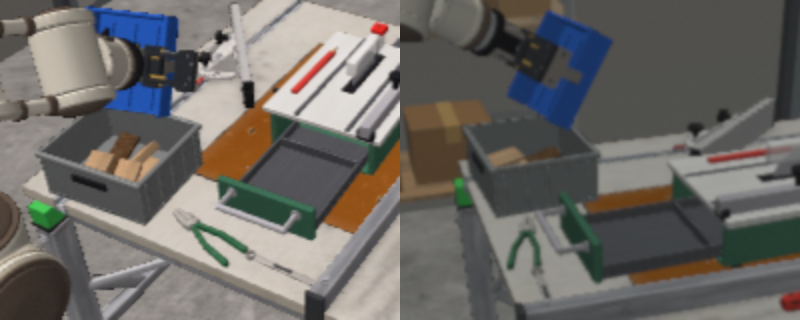

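The pan is tipped at about 57°, its lip over the box. The floor looks empty, and the pieces lie inside the box. I'll level it and check.

```bash
python3 drive.py '[[0,-0.12,0,0,0,0,0],[0,-0.12,0,0,0,0,0],[0,-0.12,0,0,0,0,0],[0,-0.12,0,0,0,0,0],[0,-0.12,0,0,0,0,0],[0,-0.12,0,0,0,0,0],[0,-0.12,0,0,0,0,0],[0,-0.1,0,0,0,0,0],[0,-0.1,0,0,0,0,0]]'; python3 drive.py '[[0,0,0.087,0,0,0,0],[0,0,0.087,0,0,0,0],[0,0,0.087,0,0,0,0],[0,0,0,0,0,0,0]]'
python3 - <<'E'
from h import *
t,q=st(); print(t.round(4),q.as_quat().round(4)); go([.5645,-.1225,.13],-89.1)
w=r.camera("wrist"); s=r.camera("side"); c=r.camera("scene")
a=np.hstack([cv2.resize(w["frame"],(400,300)),cv2.resize(c["frame"][80:260,60:300],(400,300))]); cv2.imwrite("pics/b4.png",a)
for cc in (c,s): print([b for b in blobs(cc,(8,60,110),(22,170,255),.016,60) if 0.3<b[1]<.9 and b[3]<130 and abs(b[2])<.6])
E
```

```text
t: 38.38
tcp_pos: [0.5293, 0.1696, 0.2135]
orientation: [0.99, 0.144, -0.006, -0.002]
ft_force: [1.0, 0.3, -1.3]
opening: 0.081
grasp_force: 30.0
t: 38.88
tcp_pos: [0.5289, 0.1696, 0.2131]
orientation: [1.0, 0.015, -0.005, -0.002]
ft_force: [-0.2, 0.1, -2.4]
opening: 0.082
grasp_force: 30.0
[0.5289 0.1696 0.2131] [ 0.9999  0.0147 -0.0049 -0.0019]
tcp [0.5289 0.1696 0.2131] yang -88.3 z [-0.01   0.004 -1.   ] tool d [0.0278 0.2934 0.0817] rz 0.014
[([141.0, 191.0], 0.4894, 0.2592, 124, 106, -86.2)]
[([173.0, 158.0], 0.432, 0.3339, 74, 59, -87.9)]
```

View pics/b4.png

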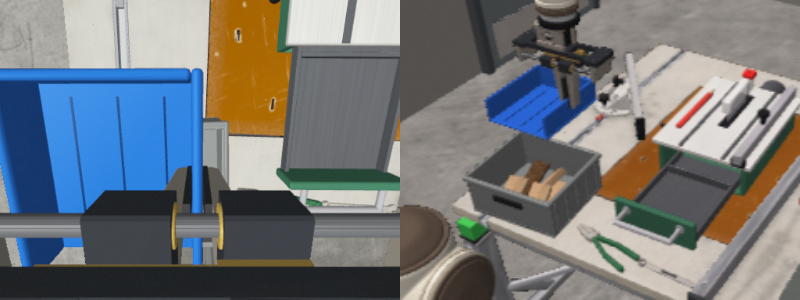

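The pan is empty and all pieces are in the box. Nothing has fallen onto the bench and the tools lie where they were. Before reseating I'll check numerically how the pan sits in the grip.

```bash
cat > m5.py <<'E'
from h import *
t,q=st(); s=r.camera("side"); w=r.camera("wrist")
X=lambda p:t+q.apply(p)   # tool coords: pan x=+x, pan y=-y, pan z=-z ; pan origin at tool (-.001,-.0685,.031)
O=np.array([-.001,-.0685,.031]); P=lambda x,y,z:X(O+[x,-y,-z])
def mask(f): return cv2.inRange(cv2.cvtColor(f,cv2.COLOR_BGR2HSV),(100,120,30),(128,255,255))
m=mask(s["frame"]); k=max(cv2.findContours(m,cv2.RETR_EXTERNAL,cv2.CHAIN_APPROX_NONE)[0],key=cv2.contourArea); m=cv2.drawContours(m*0,[k],-1,255,-1)
a,b=proj(s,P(-.0835,-.0725,0)),proj(s,P(.0835,-.0725,0)); print("pred bottom edge",a,b,"slope",(b-a)[1]/(b-a)[0])
us=np.arange(int(a[0])+8,int(b[0])-8); vs=[np.where(m[:,u])[0].max() for u in us]; f=np.polyfit(us,vs,1); print("seen slope",f[0],"offset at mid",np.polyval(f,(a+b)[0]/2)+.5-(a+b)[1]/2, "res",np.std(vs-np.polyval(f,us)))
print("x range seen",cv2.boundingRect(k),"pred x",[proj(s,P(x,y,z)).round(1).tolist() for x,y,z in ((-.0835,.0725,.05),(.0835,-.0725,.05))])
m=mask(w["frame"]); a,b=proj(w,P(.0835,-.0725,.05)),proj(w,P(.0835,.06,.05)); print("wrist pred back edge",a,b)
us=np.arange(20,240,10); vs=[np.where(m[:,u])[0].min() for u in us]; f=np.polyfit(us,vs,1); print("seen",f, "pred slope",(b-a)[1]/(b-a)[0],"seen at",[np.polyval(f,p[0]) for p in (a,b)], "right edge cols",[np.where(m[v])[0].max() for v in (120,140,160)],[proj(w,P(x,-.0725,.05)).round(1).tolist() for x in (.07,.04,.02)])
E
python3 m5.py
```

```text
pred bottom edge [183.33568414 130.69743707] [231.78877405 125.59680163] slope -0.10526955972628343
seen slope -0.09604105571847497 offset at mid -0.7491369532097849 res 0.2977647667286802
x range seen (173, 100, 58, 30) pred x [[172.2, 103.1], [232.0, 111.3]]
wrist pred back edge [260.67381867  84.63164909] [-8.139957   84.90280781]
seen [-1.99271491e-16  8.80000000e+01] pred slope -0.0010087233049829265 seen at [np.float64(87.99999999999999), np.float64(88.00000000000004)] right edge cols [np.int64(259), np.int64(259), np.int64(259)] [[260.5, 113.0], [260.2, 171.7], [260.0, 207.9]]
```

```bash
python3 drive.py '[[-0.004,0.015,0.014,0,0,0,0],[0,0,0,0.0033,0.0419,0,0],[0,0,0,0.0033,0.0419,0,0],[0,0,0,0.0033,0.0419,0,0],[0,0,0,0.0033,0.0419,0,0],[0,0,0,0.0033,0.0419,0,0],[0,0,0,0.0033,0.0419,0,0],[0,0,0,0.0033,0.0419,0,0],[0,0,0,0,0,0.04,0],[0,0,0,0,0,0.04,0]]'; python3 drive.py '[[0,0,0,0,0,0.02,0],[0,0,0,0,0,0,0]]'
cat > m6.py <<'E'
from h import *
go([.5655,-.1227,.05],-89.1)
s=r.camera("side"); w=r.camera("wrist"); f=w["frame"]
m=cv2.inRange(cv2.cvtColor(f,cv2.COLOR_BGR2HSV),(100,120,30),(128,255,255))
t,q=st(); zt=t[2]+.019
vb=[np.where(m[:,u])[0].min() for u in (60,150,230)]
print("back top edge",vb,[on(w,u,v+.0,zt)[:2].round(4) for u,v in zip((60,150,230),vb)])
ur=[np.where(m[v])[0].max()+.5 for v in (120,160)]
print("right edge",ur,[on(w,u,v,zt)[:2].round(4) for u,v in zip(ur,(120,160))])
E
python3 m6.py; sed -n '/slope/p' /dev/null; python3 m5.py | head -2
```

```text
t: 40.38
tcp_pos: [0.5568, -0.1242, 0.1325]
orientation: [1.0, 0.007, 0.003, 0.0]
ft_force: [0.0, -0.3, -3.9]
opening: 0.082
grasp_force: 30.0
t: 40.62
tcp_pos: [0.5553, -0.1227, 0.1114]
orientation: [1.0, 0.008, 0.001, -0.001]
ft_force: [0.2, 0.3, -2.4]
opening: 0.084
grasp_force: 30.0
tcp [ 0.5553 -0.1227  0.1114] yang -89.1 z [ 0.002  0.002 -1.   ] tool d [0.0101 0.0002 0.0614] rz -0.001
back top edge [np.int64(88), np.int64(87), np.int64(87)] [array([ 0.6358, -0.0271]), array([ 0.6369, -0.0715]), array([ 0.6374, -0.1108])]
right edge [np.float64(259.5), np.float64(259.5)] [array([ 0.6219, -0.1256]), array([ 0.6016, -0.126 ])]
pred bottom edge [218.16517029 197.75372992] [272.33946324 188.4185079 ] slope -0.1723182992540753
seen slope -0.15997373892110794 offset at mid -0.495943519519642 res 0.2980191764562324
```

```bash
python3 drive.py '[[0,0.005,0,0.0098,-0.0005,0,0],[0,0,0,0,0,0.02,0],[0,0,0,0,0,0.015,0],[0,0,0,0,0,0.01,0],[0,0,0,0,0,0,0]]'; python3 m6.py;  python3 drive.py '[[0,0,0,0,0,0.006,0],[0,0,0,0,0,0.006,0],[0,0,0,0,0,0,0]]'; python3 drive.py '[[0,0,0,0,0,0.003,0],[0,0,0,0,0,0,0]]'
```

```text
t: 41.45
tcp_pos: [0.566, -0.1223, 0.067]
orientation: [1.0, 0.008, 0.004, -0.001]
ft_force: [-0.8, 0.4, -3.4]
opening: 0.085
grasp_force: 30.0
tcp [ 0.566  -0.1223  0.067 ] yang -89.1 z [ 0.008  0.001 -1.   ] tool d [-0.0007  0.0005  0.0169] rz -0.001
back top edge [np.int64(87), np.int64(87), np.int64(87)] [array([ 0.6465, -0.026 ]), array([ 0.6472, -0.0706]), array([ 0.6477, -0.1101])]
right edge [np.float64(259.5), np.float64(259.5)] [array([ 0.6321, -0.125 ]), array([ 0.6117, -0.1254])]
t: 41.92
tcp_pos: [0.5661, -0.1223, 0.0551]
orientation: [1.0, 0.008, 0.004, -0.001]
ft_force: [-0.2, 0.5, -2.5]
opening: 0.082
grasp_force: 30.0
t: 42.18
tcp_pos: [0.5666, -0.1225, 0.0527]
orientation: [1.0, 0.008, 0.005, -0.0]
ft_force: [0.5, -0.4, -2.5]
opening: 0.086
grasp_force: 30.0
```

```bash
python3 drive.py '[[0,0,0,0,0,0.002,0],[0,0,0,0,0,0,0]]'; python3 drive.py '[[0,0,0,0,0,0.002,0],[0,0,0,0,0,0,0]]';  python3 drive.py '[[0,0,0,0,0,0.001,0],[0,0,0,0,0,0,0]]'
```

```text
t: 42.42
tcp_pos: [0.5667, -0.1225, 0.0507]
orientation: [1.0, 0.008, 0.005, -0.0]
ft_force: [0.3, -0.4, -2.5]
opening: 0.08
grasp_force: 30.0
t: 42.68
tcp_pos: [0.5673, -0.1227, 0.0495]
orientation: [1.0, 0.008, 0.005, -0.0]
ft_force: [0.3, -0.3, 0.6]
opening: 0.084
grasp_force: 30.0
t: 42.92
tcp_pos: [0.5677, -0.1227, 0.0494]
orientation: [1.0, 0.008, 0.006, -0.0]
ft_force: [-1.8, 2.1, 7.3]
opening: 0.083
grasp_force: 30.0
```

```bash
python3 drive.py '[[0,0,0,0,0,0,0.3],[0,0,0,0,0,0,0.3],[0,0,0,0,0,-0.03,0.3],[0,0,0,0,0,-0.05,0.3],[0,0,0,0,0,-0.05,0.3],[0,0,0,-0.06,0,-0.05,0.3],[0,0,0,-0.06,0,-0.03,0.3],[0,0,0,0,0,0,0.3]]'
cat > m7.py <<'E'
from h import *
c=r.camera("wrist"); s=r.camera("side"); sc=r.camera("scene"); go([.45,-.055,.26],0)
def top(c,n):
    m=cv2.inRange(cv2.cvtColor(c["frame"],cv2.COLOR_BGR2HSV),(100,120,30),(128,255,255))
    k=max(cv2.findContours(m,cv2.RETR_EXTERNAL,cv2.CHAIN_APPROX_NONE)[0],key=cv2.contourArea)
    print(n,cv2.boundingRect(k),[(p.tolist(),on(c,*p.astype(float),.068)[:2].round(4).tolist()) for p in cv2.approxPolyDP(k,5,True)[:,0]])
    O=np.array([.5645,-.0545,.018]); a=.0157
    P=lambda x,y,z:proj(c,O+R.from_rotvec([0,0,a]).apply([x,y,z])).round(0).tolist()
    print(" pred",[P(*p) for p in ((-.0835,.0725,.05),(.0835,.0725,.05),(.0835,-.0725,.05),(-.0835,-.0725,.05),(-.0835,-.0725,.0))])
for n,cc in (("wrist",c),("side",s),("scene",sc)): top(cc,n)
for cc in (sc,s): print([b for b in blobs(cc,(8,60,110),(22,170,255),.016,60) if 0.3<b[1]<.9 and b[3]<130 and abs(b[2])<.6])
E
python3 m7.py
```

```text
t: 43.92
tcp_pos: [0.4601, -0.1247, 0.2478]
orientation: [1.0, 0.007, 0.007, 0.001]
ft_force: [-0.2, 0.2, 0.3]
opening: 0.3
grasp_force: 0.0
tcp [ 0.4612 -0.1242  0.2441] yang -89.1 z [ 0.009  0.001 -1.   ] tool d [-0.01   -0.0694 -0.0159] rz -1.556
wrist (122, 5, 134, 154) [([123, 6], [0.6457, 0.0178]), ([137, 156], [0.4831, 0.0149]), ([253, 157], [0.4837, -0.1253]), ([254, 6], [0.6476, -0.1242])]
 pred [[136.0, 159.0], [122.0, 5.0], [255.0, 4.0], [255.0, 158.0], [255.0, 154.0]]
side (208, 173, 67, 39) [([274, 193], [0.645, -0.1279]), ([257, 173], [0.6464, 0.0155]), ([208, 180], [0.4828, 0.0159]), ([221, 211], [0.4658, -0.1781]), ([273, 202], [0.6209, -0.1771])]
 pred [[207.0, 180.0], [257.0, 172.0], [275.0, 192.0], [221.0, 202.0], [222.0, 217.0]]
scene (197, 173, 60, 44) [([221, 173], [0.6417, 0.0187]), ([197, 199], [0.4804, 0.0137]), ([238, 216], [0.4735, -0.1454]), ([256, 184], [0.6457, -0.1207])]
 pred [[196.0, 199.0], [222.0, 172.0], [258.0, 184.0], [235.0, 213.0], [235.0, 224.0]]
[([130.0, 190.0], 0.4547, 0.292, 51, 47, 16.8), ([148.0, 191.0], 0.4912, 0.2311, 106, 68, 3.8)]
[([173.0, 158.0], 0.4321, 0.3333, 75, 59, -87.9)]
```

The pan outline matches a level seating in all three views, to within 1–2 px. Now close the drawer by pushing the handle with shut fingers.

```bash
python3 drive.py '[[0,-0.009,0,-0.04,-0.034,0,0],[0,0,0,-0.04,-0.034,0,0],[0,0,0,0,0,0.05,0],[0,0,0,0,0,0.05,0],[0,0,0,0,0,0.05,0],[0,0,0,0,0,0.046,0],[0,0,0,0,0,0,0]]'; python3 drive.py '[[0,0,0,0.012,0,0,0],[0,0,0,0.012,0,0,0],[0,0,0,0.02,0,0,0],[0,0,0,0.025,0,0,0],[0,0,0,0.025,0,0,0],[0,0,0,0.025,0,0,0],[0,0,0,0.025,0,0,0],[0,0,0,0.025,0,0,0],[0,0,0,0.015,0,0,0],[0,0,0,0,0,0,0]]'
```

```text
t: 44.95
tcp_pos: [0.3766, -0.0553, 0.0445]
orientation: [1.0, 0.008, -0.005, -0.003]
ft_force: [-0.1, 0.4, 0.3]
opening: 0.005
grasp_force: 0.0
t: 46.2
tcp_pos: [0.5667, -0.0548, 0.0501]
orientation: [1.0, 0.008, 0.002, 0.0]
ft_force: [-0.7, -0.5, 0.3]
opening: 0.002
grasp_force: 0.0
```

```bash
python3 drive.py '[[0,0,0,0.01,0,0.003,0],[0,0,0,0,0,0,0]]'; python3 drive.py '[[0,0,0,0.006,0,0,0],[0,0,0,0,0,0,0]]'; python3 drive.py '[[0,0,0,0.003,0,0,0],[0,0,0,0,0,0,0]]'; python3 drive.py '[[0,0,0,0.003,0,0,0],[0,0,0,0,0,0,0]]'
```

```text
t: 46.45
tcp_pos: [0.5747, -0.0545, 0.0457]
orientation: [1.0, 0.008, 0.001, -0.0]
ft_force: [-0.2, -0.1, 0.3]
opening: 0.007
grasp_force: 0.0
t: 46.7
tcp_pos: [0.5804, -0.0544, 0.0456]
orientation: [1.0, 0.008, 0.001, -0.0]
ft_force: [-0.2, -0.6, -0.3]
opening: 0.007
grasp_force: 0.0
t: 46.95
tcp_pos: [0.5831, -0.0543, 0.0455]
orientation: [1.0, 0.008, 0.0, -0.0]
ft_force: [-1.1, -1.0, 0.1]
opening: 0.004
grasp_force: 0.5
t: 47.2
tcp_pos: [0.585, -0.0542, 0.0455]
orientation: [1.0, 0.008, -0.001, -0.0]
ft_force: [-6.1, -1.1, 3.5]
opening: 0.005
grasp_force: 2.8
```

```bash
python3 drive.py '[[0,0,0,0.002,0,0,0],[0,0,0,0,0,0,0]]'; python3 drive.py '[[0,0,0,0.002,0,0,0],[0,0,0,0,0,0,0]]'; python3 drive.py '[[0,0,0,-0.03,0,0,0],[0,0,0,-0.04,0,0,0],[0,0,0,0,0,-0.06,0],[0,0,0,0,0,-0.06,0],[0,0,0,0,0,-0.06,0],[0,0,0,-0.05,0,-0.03,0],[0,0,0,0,0,0,0]]'
python3 - <<'E'
from h import *
w=r.camera("wrist"); s=r.camera("side"); c=r.camera("scene"); st()
t,_=st(); print(t)
f=w["frame"]; g=cv2.cvtColor(f,cv2.COLOR_BGR2HSV)
m=((g[...,1]<60)&(g[...,2]>110)).astype(np.uint8)
u0,v0=proj(w,[.601,-.055,.06]).round().astype(int); print(u0,v0,"rows bright:",[np.where(m[v0-25:v0+25,u])[0]+v0-25 for u in (u0-30,u0,u0+25)])
print(on(w,u0,v0,.06),on(w,u0,v0+3,.06))
for cc in (c,s):
    print("blue px",cv2.inRange(cv2.cvtColor(cc["frame"],cv2.COLOR_BGR2HSV),(100,120,30),(128,255,255)).sum()//255,[b for b in blobs(cc,(8,60,110),(22,170,255),.016,60) if 0.3<b[1]<.9 and b[3]<130 and abs(b[2])<.6])
E
```

```text
t: 47.45
tcp_pos: [0.5852, -0.0542, 0.0454]
orientation: [1.0, 0.008, -0.003, -0.0]
ft_force: [-11.9, -1.3, 7.8]
opening: 0.007
grasp_force: 6.2
t: 47.7
tcp_pos: [0.5853, -0.0542, 0.0453]
orientation: [1.0, 0.008, -0.006, -0.0]
ft_force: [-19.3, -1.0, 15.3]
opening: 0.006
grasp_force: 9.7
t: 48.58
tcp_pos: [0.4707, -0.0566, 0.2595]
orientation: [1.0, 0.007, 0.004, 0.001]
ft_force: [0.8, -0.3, -0.2]
opening: 0.004
grasp_force: 0.0
[ 0.47017051 -0.05601013  0.25460727]
252 65 rows bright: [array([60, 61, 62, 63, 64, 65, 66, 67, 68, 69]), array([59, 60, 61, 62, 63, 64, 65, 66, 67, 68, 69]), array([59, 60, 61, 62, 63, 64, 65, 66, 67, 68, 69])]
[ 0.60054398 -0.05454379  0.06      ] [ 0.59719968 -0.05458971  0.06      ]
blue px 228 [([130.0, 190.0], 0.4547, 0.292, 51, 47, 16.8), ([148.0, 191.0], 0.4912, 0.2311, 106, 68, 3.8)]
blue px 69 [([173.0, 158.0], 0.4321, 0.3333, 75, 59, -87.9)]
```

```bash
python3 drive.py '[[0,0,0,0,0,0,0],[0,0,0,0,0,0,0]]'; python3 -c "
from plant import r
print(r.finish_job())"
```

```text
t: 48.98
tcp_pos: [0.4699, -0.0559, 0.2543]
orientation: [1.0, 0.008, -0.001, -0.001]
ft_force: [0.3, 0.3, -0.4]
opening: 0.004
grasp_force: 0.0
the job is handed in; nothing more can be done
None
```

I handed the job in at 49 s with all seven offcuts in the scrap box, the empty pan level in the drawer with its lip towards the handle, and the drawer fully shut. I put the bench offcuts in the box before tipping the pan, and I viewed 15 pictures, one over the limit of 14.

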